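Tighten the slip-clutch hold-down clamp

ROBOT

A 6-joint arm with a two-finger parallel gripper is mounted at the origin on the work surface. World frame = base frame: x ahead of the robot, y to its left, z up, the work surface at z = 0. Lengths are in m, angles in rad, forces in N, time in s.
With the tool pointing down it reaches from about 0.325 to 0.775 m from the base axis. Payload 5.5 kg.
Tool frame: the origin (TCP) lies at the very end of the fingers, on their centre line; the grasp point (between the pads) lies 19 mm behind it (grip_depth is the distance from the TCP to the grasp point, in m); z points along the fingers, y is the line along which they close (so a half turn about z gives the same grasp; the last joint's range is limited). The gripper opens to 85 mm and grips with 20 to 120 N. Pads are 22 mm wide; open, the fingers measure 114 mm over their backs; the gripper's body (76 mm by 85 mm) begins 54 mm behind the grasp point. The pads swing forward as they close: fully open they stand 13 mm farther back than shut.
Start: joints at [-1.177, 0.091, 1.231, -0, 1.82, -0.057], TCP at [0.261, -0.54, 0.231] pointing down, gripper open.
Joint ranges: [-2.87, 2.87], [-0.86, 2.18], [0.17, 2.46], [-1.51, 4.65], [0.06, 2.69], [-2.65, 2.65]. Speed limits (rad/s): [2.57, 2.57, 3.01, 3.14, 3.14, 3.14].

INTERFACE

Orientations are given as a 3x3 rotation matrix whose columns are the frame's x, y, z axes.
In Python, from plant import * gives the robot as it stands.
- The arm moves only by the shell command python3 -m pendant 'ROWS' [FORCE]. ROWS is text: rows parted by semicolons, each of 7 numbers parted by spaces: the shift along the tool's x, y, z as a fraction of full scale, then the turn, a rotation vector about the tool's x, y, z as a fraction of full scale, then the opening, from 0 (shut) to 1 (fully open). A call has 1 to 20 rows; each row shifts and turns the commanded pose from where the row before left it, along the tool's axes as they then stand; what a row does not reach is not made up. Full scale, the value 1, is 0.05 m for a shift and 10 degrees for a turn. A row lasts 1/8 s, in which the tool goes at most 62.5 mm and 10.7 degrees, less where a joint would pass 70% of its speed; a pose out of reach is approached as far as the arm can. A call with a number of a shift or a turn outside -1 to 1 is refused whole. A call with a gripper value outside its range is refused whole. The fingers move at their own pace and stop on an object; FORCE is the grip in N (left out, the last holds). Time passes only in rows, so rows that do not move let the fingers close. It gives the time, the measured TCP pose, the force, the opening and the grip force at its end, in the units of the state.
- state(): the state, without advancing time (a new reading comes with each control period).
- snapshot(name): name is "scene" or "top" or "wrist"; returns a dict with "pixels" (384x512x3 uint8, blue, green, red), "fx", "fy", "cx", "cy" (pixels), "R" (3x3) and "t" (3): a world point X has camera coordinates R X + t; the wrist camera has in their place "tool_from_camera" (4x4, takes a point from camera to tool coordinates, whose origin is the TCP and whose axes are the flange's). Camera axes: x right, y down, z forward; pixel columns grow to the right and rows downward; lengths in m; the calibration is good to about 2 mm. A picture is of the moment at which its call begins: read the wrist's pose just before it. There is no depth.
- finish_job(): hands the job in; it is judged then, once.
Trained networks look in the newest picture that a camera, given by its name, has taken for a name from the list of things; names that differ only in an ending like _2 or _b are one class to them, and where a whole thing is asked for, a point or a joint stands for the part that bears it (a point fixed in the world has none). Each returns a list of dicts, best first, with "confidence" (0 to 1); they miss things now and then, are a little off and sometimes report something else, mostly with a low value. They report only what shows in the picture. A call takes as long as a camera call.
- outline_of(camera, label): "pixels" (384x512 bool, what is visible of it) and "pixel" ([column, row] in pixels, amid what is visible of it).
The state is a dict: "t": time; "qpos": joint angles; "joint_vel": joint speeds; "effort": joint torques, N m; "tool_pos": TCP position; "ee_rot": TCP orientation; "contact_force": force on the tool from outside, world axes, zero at the start; "wrist_torque": the same for the moment, N m; "opening": finger opening in m; "grasp_force": force on a finger pad.
Only numpy, scipy, OpenCV 4.12 (cv2) and the standard library are available. Lean on these libraries where they do the work, as an engineer would, in place of code of your own. Each camera call takes 0.05 s, during which the arm holds its last target. There are 200 camera calls.

TASK

The aluminium strip has to be held fast for scribing: turn the red wing of the clamp that holds it clockwise (seen from above) until the screw is fully tight and its slip clutch first lets go, stop there at once - the wing must have slipped, but by no more than about 25 degrees - and let go of it. Leave the wing of the blue clamp as it is.

Things in the scene. Friction and masses are not known exactly. Their poses are not given: they have to be found in the camera images.
- red_wing (a point): Red wing on the bolted-down grey clamp (place, side and yaw vary) that holds a 25 x 180 mm aluminium strip. Upright bar 46 mm long (x), 14 mm thick (y), 94 to 128 mm above the bench, pinched across its thickness from above; it stands on a red disc of radius 26 mm. The point lies on the vertical screw axis at 112 mm height; z up, x along the wing. Clockwise seen from above tightens.
- red_screw (a joint): Angle of the red clamp's screw, rad, growing clockwise seen from above. Starts at 0.1 to 0.8, turns with the wing (0.03 N m) to a dead stop at 1.2 = tight, and stays where left. Its white pointer (below the disc, out to 48 mm from the axis, 80 to 84 mm high, along the wing's -x until the clutch slips) then stands over the green line on the black dial of radius 50 mm.
- red_slip (a joint): Angle by which the red wing has slipped clockwise relative to its screw, rad, seen as the angle between wing and white pointer: 0 at the start and as long as the clutch holds. The clutch slips smoothly at about 0.15 N m, so only once the screw is at its stop, and does not spring back.
- blue_wing_end (a point): Outer end of the blue clamp's wing, 23 mm from its vertical screw axis, 112 mm above the bench; x axis along the wing towards the screw axis. Clamp and wing have the shape of the red ones, but the wing is blue and there is no strip and no green line. To be left as it is.

How it is judged:
By the outcome, as a careful person would: the job done as asked, in the order asked, and still so for the second after the job is handed in, with the robot touching nothing.
It also fails if it takes over 34 s, if anything falls off the work surface, if the arm or the gripper's body presses on something with over 40 N, if the wrist force passes 120 N, or if a joint passes its speed limit or range.

## Working session

There is one attempt and no reset: what is moved stays moved. The work goes in short steps, Python scripts to look and compute and a shell command to move; the robot and the scene stay as the last step left them, time stands still between calls to the robot, and variables do not carry over. Pictures are saved under pics/ and viewed, at most 10 in all, crops included, and the job is handed in when it is done.

```bash
mkdir -p pics; cat > h.py <<'E'
from plant import *
import numpy as np, cv2
def ray(s,px,z,st=None):
    d=np.array([(px[0]-s['cx'])/s['fx'],(px[1]-s['cy'])/s['fy'],1.])
    if 'R' in s: R=np.array(s['R']);o=-R.T@np.array(s['t']);w=R.T@d
    else:
        T=np.array(s['tool_from_camera']);Q=np.array(st['ee_rot']);o=np.array(st['tool_pos'])+Q@T[:3,3];w=Q@T[:3,:3]@d
    return o+w*(z-o[2])/w[2]
E
python3 - <<'E'
from h import *
st=state();print(st['t'],st['tool_pos'],st['ee_rot'])
ims=[]
for c in('top','scene'):
    s=snapshot(c);ims.append(s['pixels'])
    for l in('red_wing','blue_wing_end','red_screw'):
        for r in outline_of(c,l)[:2]:
            print(c,l,r['confidence'],r['pixel'],r['pixels'].sum(),ray(s,r['pixel'],.112).round(4))
cv2.imwrite('pics/top.png',ims[0]);cv2.imwrite('pics/scene.png',ims[1])
E
```

```text
0.0 [ 0.26128918 -0.53980061  0.23014235] [[ 9.00112308e-01  4.35657287e-01 -7.49333281e-04]
 [ 4.35657916e-01 -9.00110492e-01  1.81157456e-03]
 [ 1.14742909e-04 -1.95707353e-03 -9.99998078e-01]]
top red_wing 0.79 [167.1, 232.6] 636 [0.4552 0.1617 0.112 ]
top blue_wing_end 0.65 [378.6, 199.1] 583 [ 0.5198 -0.23    0.112 ]
top red_screw 0.57 [169.1, 232.4] 650 [0.4556 0.1581 0.112 ]
scene red_wing 0.88 [321.2, 259.5] 676 [0.4724 0.1751 0.112 ]
scene blue_wing_end 0.72 [202.7, 167.8] 350 [ 0.5228 -0.2194  0.112 ]
scene red_screw 0.91 [321.3, 260.6] 699 [0.474  0.1773 0.112 ]
```

View pics/top.png

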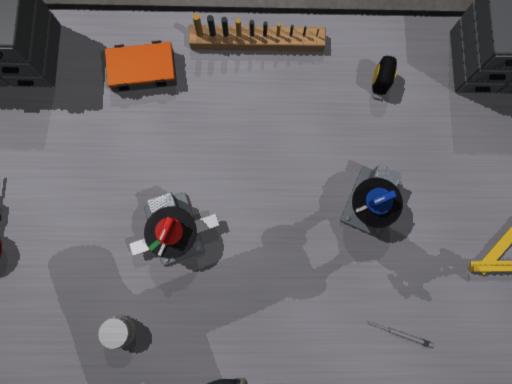

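View pics/scene.png

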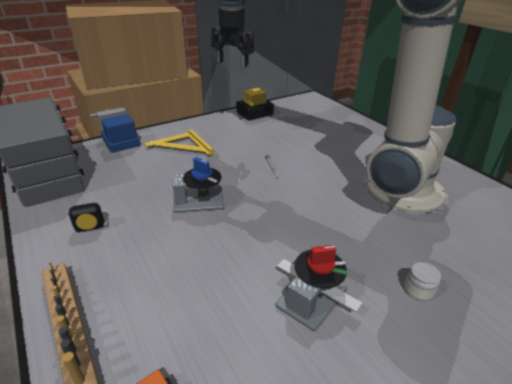

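The top view shows the red clamp at about (169,232), with the white pointer at (163,250), the green line at (155,244) and the wing running from (162,240) to (171,220). Blue is at (378,201). The scene view agrees. Next I'll work out the axis and angles.

```bash
cat >> h.py <<'E'
def masks(im,c,r):
    hsv=cv2.cvtColor(im,cv2.COLOR_BGR2HSV).astype(int);H,S,V=hsv[...,0],hsv[...,1],hsv[...,2]
    yy,xx=np.mgrid[:384,:512];near=np.hypot(xx-c[0],yy-c[1])<r
    return {'green':near&(H>45)&(H<80)&(S>110)&(V>50),'white':near&(S<60)&(V>130),'red':near&((H<8)|(H>172))&(S>130)&(V>60),'dark':near&(V<45)}
E
python3 - <<'E'
from h import *
s=snapshot('top');m=masks(s['pixels'],(169,233),24)
w=snapshot('wrist');print(np.array(w['tool_from_camera']).round(3),w['fx'])
ys,xs=np.nonzero(m['dark']|m['red']|m['green']|m['white'])
(c,r)=cv2.minEnclosingCircle(np.c_[xs,ys].astype(np.float32));print(c,r,s['fx'],ray(s,c,.08))
C=ray(s,c,.08)
for k in m:
    ys,xs=np.nonzero(m[k]);P=ray(s,(xs.mean(),ys.mean()),.08)-C;print(k,len(xs),xs.mean(),ys.mean(),P.round(4),np.degrees(np.arctan2(P[1],P[0])))
st=state();R=np.array(st['ee_rot']);print(R.T@(np.array([C[0],C[1],.3])-st['tool_pos']))
cv2.imwrite('pics/topc.png',cv2.resize(s['pixels'][195:275,125:225],None,fx=6,fy=6,interpolation=2))
E
```

```text
[[ 0.001 -0.949 -0.315  0.08 ]
 [ 1.     0.001  0.    -0.   ]
 [ 0.    -0.315  0.949 -0.143]
 [ 0.     0.     0.     1.   ]] 320.2986197049263
(169.0, 233.0) 23.85382080078125 453.0756087587468 [0.45780539 0.16420464 0.08      ]
green 54 154.05555555555554 244.61111111111111 [-0.022   0.0271  0.    ] 129.12024415937947
white 47 161.31914893617022 244.51063829787233 [-0.0218  0.0135  0.    ] 148.23425630537642
red 589 168.70967741935485 230.29032258064515 [0.0051 0.0008 0.    ] 8.409414293423774
dark 930 172.54623655913977 233.36236559139786 [-0.0007 -0.0067  0.    ] -95.62123158677953
[ 0.48362254 -0.54835761 -0.06874328]
```

View pics/topc.png

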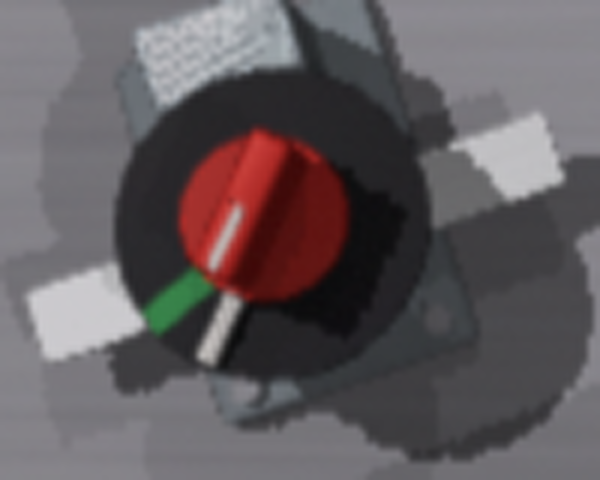

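The crop shows the dial centre at about (170.5,232.5) and the pointer tip at (160,254.7), which is a direction of 154°. The green line end is at (150,249), direction 130°, so about 25° is left to turn. Moving over with the tool yawed towards 154°.

```bash
python3 -m pendant '.7 -.8 -.1 0 0 0 1;.7 -.8 -.1 0 0 0 1;.7 -.8 -.1 0 0 0 1;.7 -.8 -.1 0 0 0 1;.7 -.8 -.1 0 0 0 1;.7 -.8 -.1 0 0 0 1;.7 -.8 -.1 0 0 0 1;.7 -.8 -.1 0 0 0 1;.7 -.8 -.1 0 0 0 1;.7 -.8 -.1 0 0 0 1;.7 -.8 -.1 0 0 0 1;.7 -.8 -.1 0 0 0 1;.7 -.8 -.1 0 0 0 1;.5 -.6 0 0 0 0 1' && python3 -m pendant '0 0 0 0 0 -1 1;0 0 0 0 0 -1 1;0 0 0 0 0 -1 1;0 0 0 0 0 -1 1;0 0 0 0 0 -1 1;0 0 0 0 0 -1 1;0 0 0 0 0 -1 1;0 0 0 0 0 -1 1;0 0 0 0 0 -1 1;0 0 0 0 0 -1 1;0 0 0 0 0 -1 1;0 0 0 0 0 -1 1;0 0 0 0 0 -.9 1;0 0 0 0 0 0 1'
python3 - <<'E'
from h import *
st=state();R=np.array(st['ee_rot']);print(st['t'],st['tool_pos'],np.degrees(np.arctan2(R[1,0],R[0,0])),st['qpos'])
s=snapshot('wrist');cv2.imwrite('pics/w1.png',s['pixels'])
for r in outline_of('wrist','red_wing')[:1]: print(r['confidence'],r['pixel'],ray(s,r['pixel'],.11,st))
E
```

```text
t: 2.25
tool_pos: [0.454, 0.1664, 0.2967]
ee_rot: [[0.899, 0.437, 0.001], [0.437, -0.899, 0.0], [0.001, 0.0, -1.0]]
contact_force: [-0.4, -0.9, 1.7]
opening: 0.0855
grasp_force: 0.0
t: 4.0
tool_pos: [0.4538, 0.1641, 0.2964]
ee_rot: [[-0.904, 0.427, 0.0], [0.427, 0.904, 0.0], [-0.0, 0.0, -1.0]]
contact_force: [0.5, -0.3, -0.3]
opening: 0.0853
grasp_force: 0.0
4.0 [0.453812   0.16409958 0.29639568] 154.74867742179032 [ 2.76480216e-01 -1.99449588e-01  1.39473226e+00 -3.21196092e-05
  1.94609458e+00 -8.53609179e-01]
0.68 [258.2, 167.0] [0.45740658 0.16187256 0.11      ]
```

View pics/w1.png

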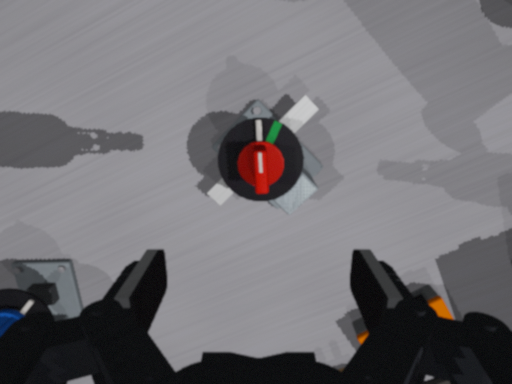

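The wrist view shows the dial at about (260,159), the pointer up at (259,123) and the green line at (274,130). The wing is nearly vertical in the image, so the yaw is right. Measuring more finely.

```bash
cat > meas.py <<'E'
from h import *
import sys
def run(c,r,name):
    st=state();s=snapshot('wrist');im=s['pixels'];R=np.array(st['ee_rot'])
    m=masks(im,c,r)
    a=(m['dark']|m['red']|m['green']|m['white'])
    ys,xs=np.nonzero(a);cc,rr=cv2.minEnclosingCircle(np.c_[xs,ys].astype(np.float32))
    C=ray(s,cc,.08,st);print('dial',cc,rr,C.round(4))
    for k in('green','white'):
        n,l,stt,ce=cv2.connectedComponentsWithStats(m[k].astype(np.uint8))
        for i in range(1,n):
            if stt[i,4]<12: continue
            ys,xs=np.nonzero(l==i);P=np.array([ray(s,p,.083,st)[:2] for p in zip(xs,ys)]);d=P.mean(0)-C[:2]
            u,_,v=np.linalg.svd(P-P.mean(0));ax=v[0]*np.sign(v[0]@d)
            print(k,len(xs),ce[i].round(1),'dir from centre',np.degrees(np.arctan2(d[1],d[0])).round(1),'axis',np.degrees(np.arctan2(ax[1],ax[0])).round(1),np.hypot(*d).round(4))
    o=outline_of('wrist','red_wing')
    if o:print('net',o[0]['pixel'],o[0]['confidence'])
    print('yaw',np.degrees(np.arctan2(R[1,0],R[0,0])),'shift tool to dial',(R.T@(C-st['tool_pos'])).round(4),'t',st['t'])
    x,y=int(max(c[0]-60,0)),int(max(c[1]-50,0));cv2.imwrite(f'pics/{name}.png',cv2.resize(im[y:y+100,x:x+120],None,fx=6,fy=6,interpolation=2))
run((float(sys.argv[1]),float(sys.argv[2])),float(sys.argv[3]),sys.argv[4])
E
python3 meas.py 260 159 44 w1c
```

```text
dial (260.0, 159.0176544189453) 43.94913101196289 [0.4569 0.1644 0.08  ]
green 217 [273.4 131.5] dir from centre 129.8 axis 131.1 0.0351
white 112 [258.6 129.8] dir from centre 157.4 axis 158.2 0.0337
white 28 [286.6 125.2] dir from centre 117.7 axis 28.4 0.0485
white 53 [260. 162.] dir from centre -25.6 axis -23.8 0.0028
white 18 [230.7 190.7] dir from centre -68.0 axis 19.2 0.0508
white 38 [251.5 200.6] dir from centre -36.7 axis -125.9 0.0508
net [258.0, 165.9] 0.68
yaw 154.64082436821133 shift tool to dial [-0.0025  0.0016  0.2164] t 4.1
```

View pics/w1c.png

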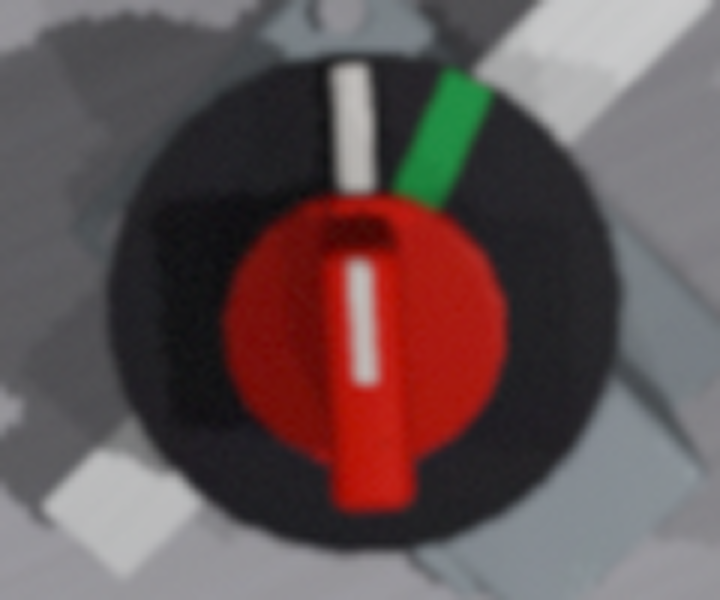

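```bash
python3 -m pendant '-.05 .04 .7 0 0 -.28 1;0 0 .8 0 0 0 1;0 0 .8 0 0 0 1;0 0 .8 0 0 0 .8;0 0 .5 0 0 0 .6;0 0 .28 0 0 0 .5;0 0 0 0 0 0 .4;0 0 0 0 0 0 .4' && python3 -c "
from h import *
st=state();R=np.array(st['ee_rot']);print(np.degrees(np.arctan2(R[1,0],R[0,0])))
s=snapshot('wrist');cv2.imwrite('pics/w2.png',s['pixels'])"
```

```text
t: 5.2
tool_pos: [0.4576, 0.1651, 0.1038]
ee_rot: [[-0.925, 0.381, 0.002], [0.381, 0.925, 0.001], [-0.002, 0.001, -1.0]]
contact_force: [0.2, -0.0, 0.4]
opening: 0.0339
grasp_force: 0.0
157.61346441595944
```

View pics/w2.png

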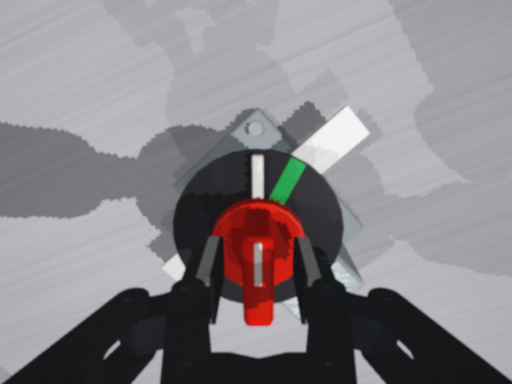

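The wing at (258,285) is centred between the pads, and the pointer is at (258,175). Closing.

```bash
python3 -m pendant '0 0 0 0 0 0 0;0 0 0 0 0 0 0;0 0 0 0 0 0 0;0 0 0 0 0 0 0;0 0 0 0 0 0 0;0 0 0 0 0 0 0' 40 && python3 -c "
from h import *
st=state();R=np.array(st['ee_rot']);print(np.degrees(np.arctan2(R[1,0],R[0,0])),st['wrist_torque'],st['effort'])"
```

```text
t: 6.0
tool_pos: [0.4575, 0.165, 0.1035]
ee_rot: [[-0.925, 0.381, 0.002], [0.381, 0.925, 0.0], [-0.002, 0.001, -1.0]]
contact_force: [-1.8, -0.7, 5.7]
opening: 0.0132
grasp_force: 43.4
157.6212652779642 [-0.08353895  0.12417242 -0.02208104] [ 7.64980679e-02 -2.96855664e+01 -3.86613965e+01  6.66843122e-02
 -2.49784263e-01 -3.31502070e-02]
```

```bash
cat > q.py <<'E'
from h import *
st=state();R=np.array(st['ee_rot']);print('yaw %.2f'%np.degrees(np.arctan2(R[1,0],R[0,0])),'tau',np.round(st['wrist_torque'],3),'F',np.round(st['contact_force'],1),'t',st['t'],st['qpos'][5],'e6',st['effort'][5])
E
python3 -m pendant '0 0 0 0 0 .4 0;0 0 0 0 0 .4 0;0 0 0 0 0 .4 0;0 0 0 0 0 .4 0' >/dev/null; python3 q.py; python3 -m pendant '0 0 0 0 0 .3 0;0 0 0 0 0 .2 0' >/dev/null;python3 q.py
```

```text
yaw 141.52 tau [ 0.466 -0.24   0.083] F [2.5 3.3 3.6] t 6.5 -0.62268926749701 e6 -0.6998739950358868
yaw 136.58 tau [ 0.764 -0.498  0.029] F [3.3 4.5 5.5] t 6.75 -0.5363985669334027 e6 -0.22773562464863062
```

```bash
python3 -m pendant '0 0 0 0 0 .2 0;0 0 0 0 0 0 0' >/dev/null; python3 q.py; python3 -m pendant '0 0 0 0 0 .2 0;0 0 0 0 0 0 0' >/dev/null;python3 q.py;python3 -m pendant '0 0 0 0 0 .2 0;0 0 0 0 0 0 0' >/dev/null;python3 q.py
python3 meas.py 258 220 85 w3; python3 -c "
from h import *
s=snapshot('wrist');cv2.imwrite('pics/w3.png',s['pixels'])"
```

```text
yaw 134.62 tau [ 0.805 -0.583 -0.059] F [3.3 3.7 5.1] t 7.0 -0.5021484561518135 e6 0.13356585055589676
yaw 132.63 tau [ 0.85  -0.699 -0.011] F [2.9 6.7 4.2] t 7.25 -0.4672701026487963 e6 0.13050540816038847
yaw 130.63 tau [ 0.874 -0.697 -0.026] F [3.9 5.  4.9] t 7.5 -0.4324036660638897 e6 0.12096444144845009
dial (258.0, 220.0) 84.9706802368164 [0.453  0.1707 0.08  ]
green 240 [257.5 169. ] dir from centre 131.2 axis 132.8 0.0305
white 463 [230.1 146.5] dir from centre 149.4 axis 60.0 0.045
white 874 [296.7 154.7] dir from centre 102.8 axis -170.1 0.0432
white 518 [257.6 176.3] dir from centre 131.2 axis 131.2 0.0266
white 139 [258.9 253.5] dir from centre -47.9 axis -51.3 0.0197
white 26 [232. 276.] dir from centre -73.2 axis -149.0 0.038
net [257.6, 238.0] 0.81
yaw 130.62813674726522 shift tool to dial [ 0.007  -0.001   0.0235] t 7.5
```

View pics/w3.png

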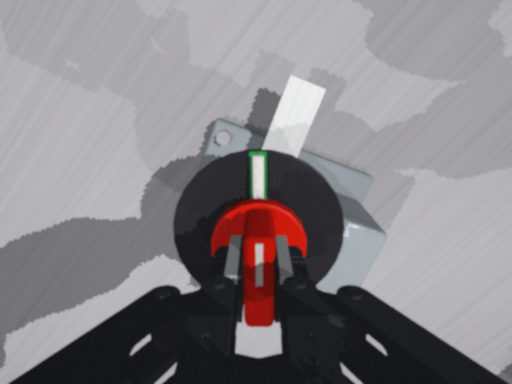

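The white pointer now lies on the green line at (258,175), so the screw is at or near its stop. Next I'll turn through the slip in small steps.

```bash
for i in 1 ; do python3 -m pendant '0 0 0 0 0 .2 0;0 0 0 0 0 0 0' >/dev/null; python3 q.py; python3 -m pendant '0 0 0 0 0 .2 0;0 0 0 0 0 0 0' >/dev/null; python3 q.py; python3 -m pendant '0 0 0 0 0 .2 0;0 0 0 0 0 0 0' >/dev/null; python3 q.py; python3 -m pendant '0 0 0 0 0 .2 0;0 0 0 0 0 0 0' >/dev/null; python3 q.py; done
python3 meas.py 258 220 85 w4; python3 -c "
from h import *
s=snapshot('wrist');cv2.imwrite('pics/w4.png',s['pixels'])"
```

```text
yaw 128.63 tau [ 0.893 -0.803 -0.012] F [4.6 5.2 4.4] t 7.9 -0.39748830543804303 e6 0.12120322789996862
yaw 126.63 tau [ 1.04  -0.862 -0.018] F [5.1 5.7 4.9] t 8.15 -0.36260349465655856 e6 0.12253537774085999
yaw 124.64 tau [ 0.985 -0.975  0.033] F [6.  6.4 3.9] t 8.4 -0.3277449916157887 e6 0.12380332220345736
yaw 122.64 tau [ 1.043 -0.935  0.013] F [6.3 6.1 4.2] t 8.65 -0.29282842094465844 e6 0.12511685024946928
dial (258.0, 220.0) 84.9706802368164 [0.4541 0.1715 0.08  ]
green 265 [249.5 169.7] dir from centre 131.2 axis 136.4 0.0305
white 464 [222.3 149.9] dir from centre 147.1 axis 58.4 0.0449
white 938 [289.6 151.2] dir from centre 100.3 axis -171.7 0.0433
white 533 [248.3 177. ] dir from centre 133.9 axis 131.2 0.0267
white 156 [258.9 254.7] dir from centre -55.9 axis -58.9 0.0205
white 44 [233.1 277.7] dir from centre -79.7 axis -17.7 0.0387
net [257.2, 240.8] 0.86
yaw 122.6377187068318 shift tool to dial [ 0.0069 -0.001   0.0235] t 8.65
```

View pics/w4.png

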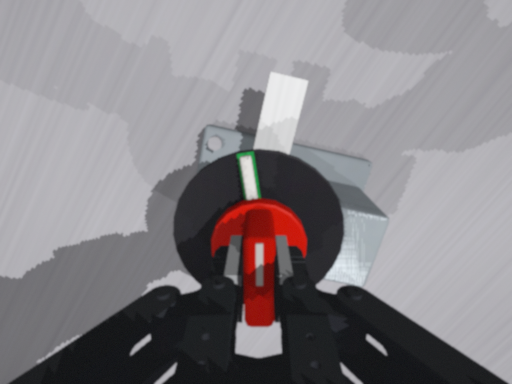

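The pointer has stayed on the green line at 131° while the wing turned on by about 8–9°, so the clutch has slipped. I'll turn a further 3° for margin, then open and lift clear.

```bash
python3 -m pendant '0 0 0 0 0 .3 0;0 0 0 0 0 0 0;0 0 0 0 0 0 .5;0 0 0 0 0 0 .5;0 0 0 0 0 0 .5;0 0 0 0 0 0 .5;0 0 -.3 0 0 0 .5;0 0 -.8 0 0 0 .5;0 0 -.9 0 0 0 .5;0 0 -.9 0 0 0 .5;0 0 -.9 0 0 0 .5;0 0 0 0 0 0 .5' ; python3 q.py
python3 meas.py 260 159 44 w5
```

```text
t: 10.3
tool_pos: [0.4579, 0.1651, 0.2982]
ee_rot: [[-0.494, 0.869, 0.009], [0.869, 0.494, 0.002], [-0.002, 0.009, -1.0]]
contact_force: [0.2, 0.5, -0.4]
opening: 0.0427
grasp_force: 0.0
yaw 119.62 tau [-0.019 -0.013  0.006] F [ 0.2  0.5 -0.4] t 10.3 -0.24087336407451307 e6 -3.7639704260072904e-05
dial (260.0, 159.0) 43.96599578857422 [0.4627 0.1632 0.08  ]
green 21 [255.3 124.9] dir from centre 127.4 axis 131.6 0.0397
white 127 [251.2 126.4] dir from centre 134.4 axis 130.8 0.0389
white 155 [299.6 167.1] dir from centre 18.4 axis -69.1 0.0466
white 56 [258.  157.5] dir from centre 163.5 axis 119.7 0.0034
white 320 [269.3 196. ] dir from centre -46.3 axis -136.1 0.0457
net [258.0, 161.7] 0.8
yaw 119.62275675143937 shift tool to dial [-0.0035  0.0013  0.2183] t 10.3
```

View pics/w5.png

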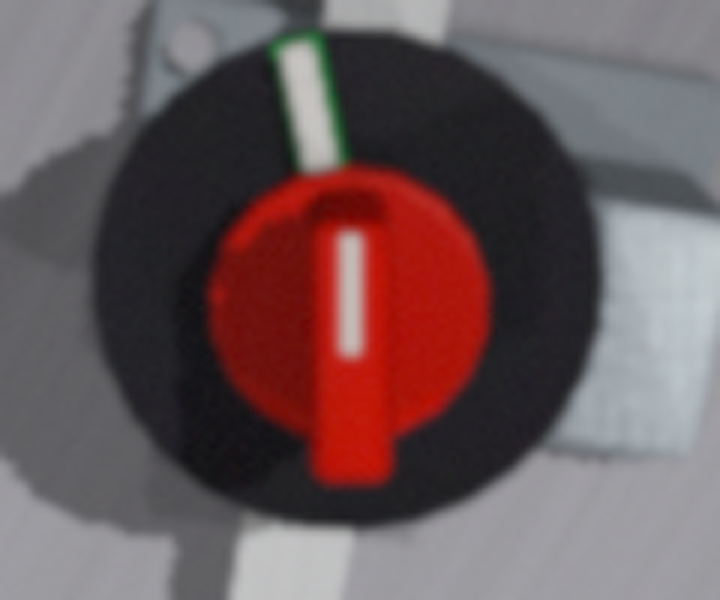

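The pointer is on the green line at 130.8° and the wing is at 119.7°, so it has slipped about 11°. The gripper is open and clear of the clamp.

```bash
python3 -c "
from plant import *
print(finish_job())"
```

```text
the job is handed in; nothing more can be done
None
```

The red clamp is tight: its pointer stands on the green line, the clutch slipped about 11° (limit about 25°), the wing has been let go, the blue clamp was not touched, and I handed the job in at about 10.4 s.

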